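# Load a core into the bench rewinder

## Task

Load the cardboard core on its mandrel into the hand-cranked rewinder: turn the crank until the red chuck's slot opens straight up, then lift the mandrel from the wooden rest and lower it, without dropping it, into both white V saddles with its flat tang down in the slot. Then crank a quarter turn towards the robot, until the crank handle stands level with the shaft on the robot's side, so that the core turns with the chuck and is locked in, and let go. Leave the other loose things on the bench where they are.

Things in the scene. Friction and masses are not known exactly. Their poses are not given: they have to be found in the camera images.
- rewinder: Green bench rewinder, fixed; its place and yaw differ each time. Origin under its middle on the bench, y along its shaft axis (125 mm up), x level away from the robot. Base 130 x 305 x 12 mm. On the -y side follow, on the shaft axis: red chuck (y -86 to -120 mm), green bearing pedestal (y -131 to -160 mm, top 26 mm above the axis), crank arm (y -170 to -180 mm), handle.
- saddle_mid (a point): Point on the shaft axis midway between the rewinder's two white V saddles, 125 mm above the bench; axes as the rewinder's. The saddles are 12 mm plates centred at y = -73 and +73 mm (134 mm clear between them); their 90 degree notches open upward, sides end 10 mm above the axis. A seated mandrel has mandrel_mid here and its axis on the shaft axis, with about 5 mm of end play either way.
- chuck (a joint): Angle of the chuck with its crank, one turning part, rad. 0: slot opens straight up and handle straight above the axis. Positive: handle and slot mouth lean away from the robot (+x of saddle_mid), negative: towards the robot; -1.57: handle level with the axis on the robot's side. Starts between 0.5 and 1.4. Stays where it is left; takes about 4 N at the handle.
- chuck_slot (a point): Centre of the slot in the red chuck (60 mm diameter), on the shaft axis, 103 mm from saddle_mid towards -y. z points out of the slot's mouth, y along the shaft; turns with the chuck. Slot 16 mm wide, mouth flared to 29 mm at the rim, closed 17 mm from the axis on the other side, 34 mm long along the shaft and open towards the saddle.
- crank_handle (a point): Centre of the yellow crank handle, a freely spinning round grip 25 mm in diameter and 75 mm long, parallel to the shaft, 65 mm from the shaft axis on the slot mouth's side, and 221 mm from saddle_mid towards -y. Axes as chuck_slot. The crank arm is 41 mm from this centre on the +y side; nothing stands beyond the handle.
- mandrel_mid (a point): Loose mandrel with cardboard core, 0.3-0.5 kg, 198 mm long: point on its axis at mid-core. y along it, tang at the -y end. Core 56 mm diameter, 108 mm long, the part to grip; flanges 70 mm diameter, 8 mm thick, at its ends: orange at the tang end, grey at the other; outside them bare 24 mm journals that go in the saddles. Starts level in the rest, flats upright, z up, 62 mm above the bench.
- mandrel_tang (a point): Middle of the mandrel's flat tang, 98 mm from mandrel_mid towards -y: 24 mm shaft end milled to two flats 12 mm apart, 32 mm long. z lies in the plane of the flats, across the shaft: it must point along the slot for the tang to go in.
- rest: Fixed plywood rest that holds the mandrel at the start, place and yaw vary; 100 x 215 mm, notched sides 66 mm high at both journals, fork 69 mm high at the tang, all open upward: the mandrel lifts straight out. Origin under its middle, axes as the mandrel's at the start.
- spare_core: Loose empty cardboard tube standing upright, 56 mm diameter, 150 mm high; origin at the centre of its foot. Leave it.
- ink_tin: Loose jar of ink, 68 mm diameter, 75 mm high; origin at the centre of its foot. Leave it.
- tape_roll: Loose blue tape roll lying flat, 96 mm diameter, 25 mm high; origin under its centre. Leave it.
- squeegee: Loose screen-printing squeegee lying flat, 200 mm long, 30 mm high; origin under its wooden handle. Leave it.
- varnish_jar: Loose jar of varnish, 66 mm diameter, 110 mm high; origin at the centre of its foot. Leave it.
- craft_knife: Loose orange craft knife on the cutting mat, 180 mm long; origin under its centre. Leave it.
Mind the look-alikes: they are no part of the job. What is shaped like the part that bears mandrel_mid but blue or yellow is not meant.

How it is judged:
By the outcome, as a careful person would: the job done as asked, in the order asked, and still so for the second after the job is handed in, with the robot touching nothing.
It also fails if it takes over 72 s, if anything falls off the work surface, if the arm or the gripper's body presses on something with over 40 N, if the wrist force passes 120 N, or if a joint passes its speed limit or range.

## Robot

A 6-joint arm with a two-finger parallel gripper is mounted at the origin on the work surface. World frame = base frame: x ahead of the robot, y to its left, z up, the work surface at z = 0. Lengths are in mm, angles in rad, forces in N, time in s.
With the tool pointing down it reaches from about 350 to 775 mm from the base axis. Payload 7.3 kg.
Tool frame: the origin (TCP) lies midway between the tips of the shut fingers; the grasp point (between the pads) lies manip.grasp_offset behind it (manip.grasp_offset is the distance from the TCP to the grasp point, in mm); y points along the fingers, z is the direction in which the jaws open and shut, and the axes are right-handed (so a half turn about y gives the same grasp; the last joint's range is limited). The gripper opens to 92 mm and grips with 3 to 60 N. Pads are 19 mm wide; open, the fingers measure 130 mm over their backs; the gripper's body (75 mm by 190 mm) begins 47 mm behind the grasp point.
Start: joints at [1.012, 0.342, 1.524, -0, 1.275, -0.146], TCP at [210.605, 480.927, 226.741] pointing down, gripper open.
Joint ranges: [-2.53, 2.53], [-0.77, 2.02], [0.04, 2.7], [-1, 4.14], [0.28, 2.66], [-3.11, 3.11]. Speed limits (rad/s): [2.57, 2.57, 3.14, 3.14, 3.14, 3.14].

## Interface

Orientations are given as a unit quaternion [x, y, z, w].
In Python, from cell import manip, grab_frame, job, silhouettes, place_of gives the robot as it stands. The module is installed in compiled form; this text tells all that it offers.
- The arm moves only by the shell command python3 -m creep 'ROWS' [OPENING]. ROWS is JSON, a list that holds one entry, the list of rows, each a list of 6 numbers: the shift along the tool's x, y, z in m, then the turn, a rotation vector about the tool's x, y, z in units of 6 degrees (1.0 is 6 degrees). A call has 1 to 10 rows; each row is the pose to reach, as a shift and turn from the pose commanded when the call began, along the tool's axes at that moment; what a row does not reach only later rows make up. A row lasts 1/10 s, in which the tool goes at most 50 mm and 8.59 degrees, less where a joint would pass 70% of its speed; a pose out of reach is approached as far as the arm can. A call with a gripper value outside its range is refused whole. OPENING is the gripper's target within -1 to 1 (fully open at 1, half-way at 0, shut at -1), set as the call begins (- or left out, the last holds). The fingers move at their own pace and stop on an object; the grip force is fixed at half the most. Time passes only in rows, so rows that repeat a pose let the fingers close. It gives the time, the measured TCP pose, the force and the opening at its end, in the units of the state.
- manip.get_obs(): the state, without advancing time (a new reading comes with each control period).
- grab_frame(name): name is "side" or "top"; returns a dict with "color" (384x512x3 uint8, red, green, blue), "fx", "fy", "cx", "cy" (pixels), "dist" ([k1, k2, p1, p2, k3] as OpenCV has them; the pictures are not rectified), "xyz" and "rotation" of the camera in the world. Camera axes: x right, y down, z forward; pixel columns grow to the right and rows downward; lengths in mm; the calibration is good to about 2 mm. A picture is of the moment at which its call begins. There is no depth.
- job.hand_in(): hands the job in, once; it reports no verdict.
Trained networks look in the newest picture that a camera, given by its name, has taken for a name from the list of things; names that differ only in an ending like _2 or _b are one class to them, and where a whole thing is asked for, a point or a joint stands for the part that bears it (a point fixed in the world has none). Each returns a list of dicts, best first, with "p" (0 to 1); they miss things now and then, are a little off and sometimes report something else, mostly with a low value. They report only what shows in the picture. A call takes as long as a camera call. They do not tell look-alikes from the thing itself.
- silhouettes(camera, label): "pixels" (384x512 bool, what is visible of it).
- place_of(camera, label): "xyz" ([x, y, z] in mm, in world coordinates, good to about 4 mm: a listed point, or the origin of a listed thing).
The state is a dict: "clock": time; "joint_pos": joint angles; "dq": joint speeds; "joint_torque": joint torques, N m; "ee_pos": TCP position; "orientation": TCP orientation; "force": force on the tool from outside, world axes, zero at the start; "torque": the same for the moment, N m; "grip_width": finger opening in mm.
Only numpy, scipy, OpenCV 4.12 (cv2) and the standard library are available. Lean on these libraries where they do the work, as an engineer would, in place of code of your own. Each camera call takes 0.05 s, during which the arm holds its last target.

## Working session

There is one attempt and no reset: what is moved stays moved. The work goes in short steps, Python scripts to look and compute and a shell command to move; the robot and the scene stay as the last step left them, time stands still between calls to the robot, and variables do not carry over. Pictures are saved under pics/ and viewed, and the job is handed in when it is done.

```bash
ls; mkdir -p pics
python3 - <<'E'
from cell import manip, grab_frame
import cv2
print(manip.get_obs(), manip.grasp_offset)
for n in("side","top"):
    f=grab_frame(n); cv2.imwrite(f"pics/{n}0.png",f["color"][:,:,::-1])
    print({k:v for k,v in f.items() if k!="color"})
E
```

```text
pics
{'clock': 0.0, 'joint_pos': array([ 1.01197442e+00,  3.42705475e-01,  1.52499797e+00,  1.24323958e-05,
        1.27538134e+00, -1.46003638e-01]), 'dq': array([ 6.73044554e-04,  3.28262748e-04, -1.51111990e-03, -7.74009173e-05,
        1.08821905e-03,  1.88721954e-03]), 'joint_torque': array([-1.50230029e-03, -4.31237984e+01, -2.44220102e+01,  7.17254123e-02,
        5.59319579e-02, -8.06133494e-05]), 'ee_pos': array([210.39344152, 480.56989872, 226.06055375]), 'orientation': array([ 0.69259036, -0.14510637,  0.1447343 , -0.69160301]), 'force': array([-0.43342075,  0.72397601,  0.27817288]), 'torque': array([ 0.00207431, -0.00951213,  0.00986449]), 'grip_width': 91.59848115291196} 18.8
{'fx': 353.2089538168581, 'fy': 353.2089538168581, 'cx': 254.29206622108893, 'cy': 190.69954708278254, 'dist': array([-0.02549875,  0.        ,  0.        ,  0.        ,  0.        ]), 'xyz': array([  386.52456546, -1009.44302762,   938.97666507]), 'rotation': array([ 0.89901454, -0.05605391,  0.03413015, -0.43297338])}
{'fx': 350.0034043073606, 'fy': 350.0034043073606, 'cx': 254.30250657422332, 'cy': 187.4983160527517, 'dist': array([-0.02105945,  0.        ,  0.        ,  0.        ,  0.        ]), 'xyz': array([ 307.91117974,   27.64297012, 1276.59812056]), 'rotation': array([ 0.70871727, -0.70011381,  0.06480296, -0.05797462])}
```

View pics/side0.png

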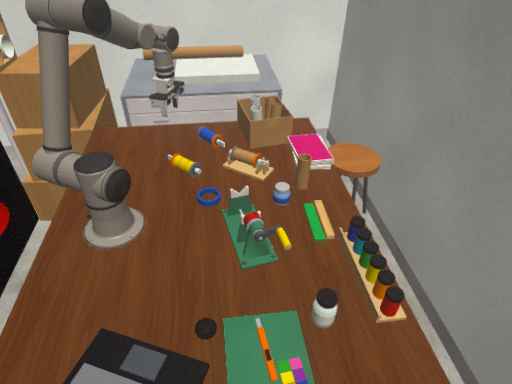

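View pics/top0.png

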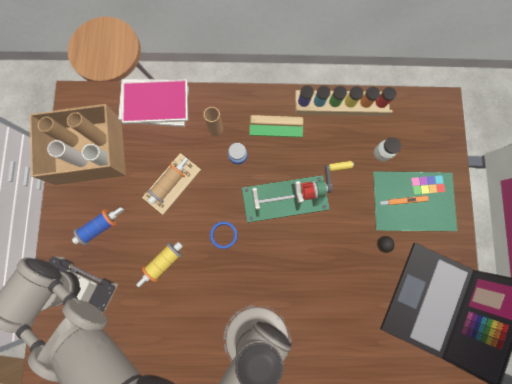

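```bash
cat > h.py <<'E'
import numpy as np, cv2
from scipy.spatial.transform import Rotation as R
from cell import manip, grab_frame, silhouettes, place_of
def cam(f):
    Rm=R.from_quat(f["rotation"]).as_matrix(); K=np.array([[f["fx"],0,f["cx"]],[0,f["fy"],f["cy"]],[0,0,1.]])
    return Rm,K,f["xyz"],f["dist"]
def proj(f,P):
    Rm,K,c,d=cam(f); p=(np.atleast_2d(P)-c)@Rm
    return cv2.projectPoints(p,np.zeros(3),np.zeros(3),K,d)[0][:,0]
def ray(f,uv):
    Rm,K,c,d=cam(f); n=cv2.undistortPoints(np.float64(uv).reshape(-1,1,2),K,d)[:,0]
    return np.c_[n,np.ones(len(n))]@Rm.T
def atz(f,uv,z):
    r=ray(f,uv); return f["xyz"]+r*((z-f["xyz"][2])/r[:,2])[:,None]
def tri(fs,uvs):
    A=np.zeros((3,3));b=np.zeros(3)
    for f,uv in zip(fs,uvs):
        r=ray(f,uv)[0];r/=np.linalg.norm(r);M=np.eye(3)-np.outer(r,r);A+=M;b+=M@f["xyz"]
    return np.linalg.solve(A,b)
E
python3 - <<'E'
from h import *
fs={n:grab_frame(n) for n in("side","top")}
for l in ["rewinder","saddle_mid","chuck_slot","crank_handle","mandrel_mid","mandrel_tang","rest","spare_core","ink_tin","tape_roll","squeegee","varnish_jar","craft_knife"]:
    for n in fs:
        print(l,n,[(round(d["p"],2),d["xyz"].round(0).tolist() if hasattr(d["xyz"],'round') else d["xyz"],proj(fs[n],np.array(d["xyz"])).round(0)[0].tolist()) for d in place_of(n,l)][:4])
E
```

```text
rewinder side [(0.61, [486.7, -58.3, -2.9], [245.0, 228.0])]
rewinder top [(0.84, [482.9, -62.0, -6.2], [275.0, 201.0])]
saddle_mid side [(0.72, [486.1, -58.3, 124.1], [244.0, 202.0])]
saddle_mid top [(0.97, [484.1, -63.1, 122.8], [278.0, 196.0]), (0.45, [753.1, 161.9, 0.0], [217.0, 130.0])]
chuck_slot side [(0.82, [502.8, -164.7, 124.5], [253.0, 223.0]), (0.67, [536.2, 328.3, 62.8], [246.0, 157.0])]
chuck_slot top [(0.84, [503.0, -163.2, 125.9], [308.0, 190.0])]
crank_handle side [(0.68, [585.0, -269.5, 146.1], [284.0, 239.0])]
crank_handle top [(0.57, [583.9, -269.9, 145.8], [341.0, 166.0])]
mandrel_mid side [(0.94, [260.1, 334.2, 33.5], [185.0, 165.0]), (0.58, [375.2, 576.2, 32.3], [209.0, 137.0]), (0.56, [536.0, 326.8, 60.4], [246.0, 158.0]), (0.31, [486.1, -58.9, 0.8], [244.0, 227.0])]
mandrel_mid top [(0.92, [377.4, 575.4, 34.7], [96.0, 227.0]), (0.7, [533.8, 330.9, 63.6], [165.0, 183.0]), (0.68, [259.0, 331.7, 37.1], [163.0, 262.0]), (0.27, [584.4, -273.2, 144.5], [342.0, 166.0])]
mandrel_tang side [(0.63, [606.0, 265.3, 58.4], [263.0, 165.0]), (0.62, [187.7, 401.7, 34.8], [17
[... 503 characters left out ...]
 [752.1, 163.0, 0.1], [217.0, 130.0])]
ink_tin side [(0.56, [648.8, 77.7, 1.9], [280.0, 201.0])]
ink_tin top [(0.77, [654.1, 79.5, -5.9], [238.0, 156.0])]
tape_roll side [(0.6, [533.0, 320.6, -0.3], [246.0, 169.0]), (0.57, [357.3, 122.1, -4.4], [209.0, 200.0])]
tape_roll top [(0.54, [356.4, 125.8, 0.6], [224.0, 235.0])]
squeegee side []
squeegee top [(0.71, [353.7, 127.9, -0.6], [223.0, 236.0]), (0.59, [786.3, -65.6, -2.3], [276.0, 123.0])]
varnish_jar side [(0.94, [673.0, -463.5, -3.0], [322.0, 319.0])]
varnish_jar top [(0.84, [669.3, -464.8, -0.9], [381.0, 154.0])]
craft_knife side [(0.79, [490.2, -548.5, 3.9], [266.0, 353.0])]
craft_knife top [(0.56, [491.0, -553.4, 3.1], [408.0, 200.0])]
```

Run:
```python
from h import *
T=grab_frame("top");S=grab_frame("side")
a=cv2.resize(T["color"][135:225,125:350],None,fx=3.5,fy=3.5,interpolation=2)
b=cv2.resize(S["color"][120:270,160:310],None,fx=3.8,fy=3.8,interpolation=2)
cv2.imwrite("pics/cropT.png",a[:,:,::-1]);cv2.imwrite("pics/cropS.png",b[:,:,::-1])
```

```text
(no output)
```

View pics/cropT.png

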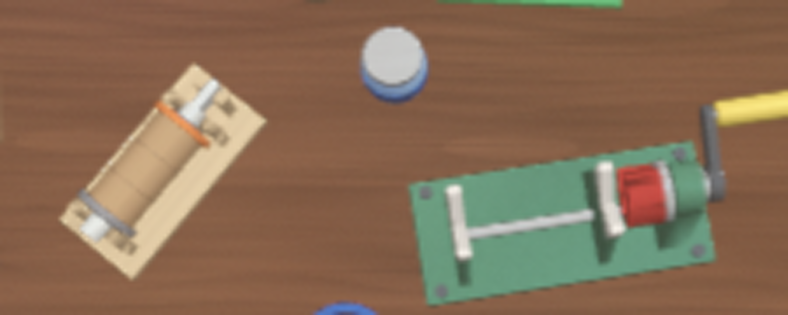

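View pics/cropS.png

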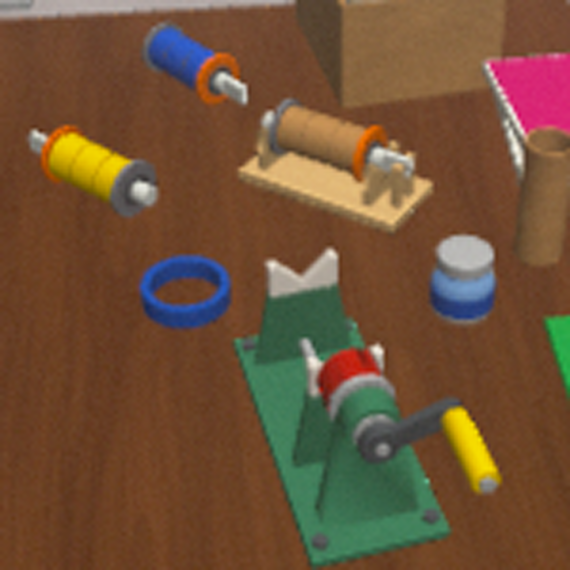

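Three mandrel-like parts show. The blue one is at top (96,227), the yellow one at (163,262), and the brown cardboard one at (165,183) lies in the wooden rest. The brown one is meant, as it is the only cardboard one and the only one in the rest. The crop confirms this: orange flange and tang are at the upper right end. The crank at top (341,166) leans away from the robot. Next I refine the yaws.

```bash
cat >> h.py <<'E'
def tool():
    o=manip.get_obs(); return o["ee_pos"],R.from_quat(o["orientation"])
def down(yaw,flip=False):
    # tool y down, tool z (jaws) along frame x at given yaw
    z=np.array([np.cos(yaw),np.sin(yaw),0])*(-1 if flip else 1); y=np.array([0,0,-1.]); x=np.cross(y,z)
    return R.from_matrix(np.c_[x,y,z])
def rows(tcp,Rt,p=None,R0=None):
    if p is None: p,R0=tool()
    sh=R0.inv().apply(np.array(tcp)-p)/1000; tu=(R0.inv()*Rt).as_rotvec()*180/np.pi/6
    return np.r_[sh,tu].round(4).tolist()
E
python3 - <<'E'
from h import *
T=grab_frame("top");S=grab_frame("side")
p,Rt=tool(); print(p,Rt.as_matrix().round(3))
c=np.array([[410,184],[690,143],[714,262],[430,304]])/3.5+[125,135]
P=atz(T,c,12); print(P.round(0), P.mean(0))
for a,b in((0,1),(3,2)): d=P[a]-P[b]; print("yaw",np.arctan2(-d[0],d[1]))
for a,b in((0,3),(1,2)): d=P[a]-P[b]; print("yaw",np.arctan2(d[1],d[0]))
m={}
for l in ("saddle_mid","chuck_slot","crank_handle","mandrel_mid","mandrel_tang"):
    uv=[]
    for n,f in(("side",S),("top",T)):
        for d in place_of(n,l):
            q=np.array(d["xyz"])
            if l.startswith("mandrel") and q[2]<50: continue
            uv.append(proj(f,q)[0]); break
    m[l]=tri([S,T],uv); print(l,m[l].round(1))
for fl in(0,1):
  for y in (0.16,0.3):print(fl, rows(m["crank_handle"]+[0,0,80],down(y,fl)))
E
```

```text
[210.59255325 480.94422495 226.75271253] [[ 0.916  0.     0.401]
 [-0.401  0.     0.916]
 [-0.    -1.     0.   ]]
[[ 529.   61.   12.]
 [ 577. -234.   12.]
 [ 451. -256.   12.]
 [ 404.   38.   12.]] [490.34372973 -97.59939573  12.        ]
yaw 0.16088959756219734
yaw 0.15837568412564224
yaw 0.17977541783210396
yaw 0.17463848942167307
saddle_mid [484.5 -60.8 126.5]
chuck_slot [ 502.5 -164.5  122.4]
crank_handle [ 585.3 -270.   146.1]
mandrel_mid [535.  334.1  51.4]
mandrel_tang [ 447.9 -650.9  691.7]
0 [0.6445, 0.0006, -0.5375, -0.0011, 9.53, -0.0005]
0 [0.6445, 0.0006, -0.5375, -0.0011, 8.1931, -0.0004]
1 [0.6445, 0.0006, -0.5375, -0.0006, -20.47, 0.0013]
1 [0.6445, 0.0006, -0.5375, -0.0005, -21.8069, 0.0013]
```

```bash
python3 -m creep '[[[0.05,0,-0.04,0,1,0],[0.09,0,-0.07,0,2,0],[0.13,0,-0.10,0,3,0],[0.17,0,-0.13,0,4,0],[0.205,0,-0.165,0,5,0],[0.24,0,-0.195,0,6,0],[0.275,0,-0.225,0,7,0],[0.31,0,-0.255,0,8,0],[0.345,0,-0.285,0,9,0],[0.38,0,-0.315,0,9.45,0]]]' 1
python3 - <<'E'
from h import *
print(tool()[0], rows([586,-277,226.7],down(0.165)), manip.get_obs()["joint_pos"].round(2))
E
```

```text
clock: 3.2
ee_pos: [433.0, 37.8, 227.0]
orientation: [-0.539, 0.457, -0.458, 0.54]
force: [0.8, 1.1, -0.1]
grip_width: 91.7
[432.96359619  37.79601582 227.0274191 ] [0.3356, 0.0005, 0.0995, -0.0094, -0.0074, 0.0009] [-0.09  0.17  1.75  0.    1.21 -0.25]
```

```bash
python3 -m creep '[[[0.04,0,0.012,0,0,0],[0.08,0,0.024,0,0,0],[0.12,0,0.036,0,0,0],[0.16,0,0.048,0,0,0],[0.2,0,0.06,0,0,0],[0.24,0,0.072,0,0,0],[0.275,0,0.082,0,0,0],[0.31,0,0.092,0,0,0],[0.33,0,0.098,0,0,0],[0.3356,0,0.0995,0,0,0]]]' 1
python3 - <<'E'
from h import *
print(tool()[0], rows([586,-277,226.7],down(0.165)))
T=grab_frame("top");S=grab_frame("side")
a=cv2.resize(T["color"][130:230,230:380],None,fx=4,fy=4,interpolation=2)
b=cv2.resize(S["color"][150:290,190:340],None,fx=4,fy=4,interpolation=2)
cv2.imwrite("pics/t1.png",a[:,:,::-1]);cv2.imwrite("pics/s1.png",b[:,:,::-1])
E
```

```text
clock: 4.2
ee_pos: [586.9, -276.4, 225.7]
orientation: [0.54, -0.457, 0.457, -0.54]
force: [-0.1, -0.8, -0.8]
grip_width: 91.7
[ 586.92906047 -276.39533832  225.72331158] [0.0004, -0.001, -0.001, 0.0047, 0.0129, -0.0015]
```

View pics/s1.png

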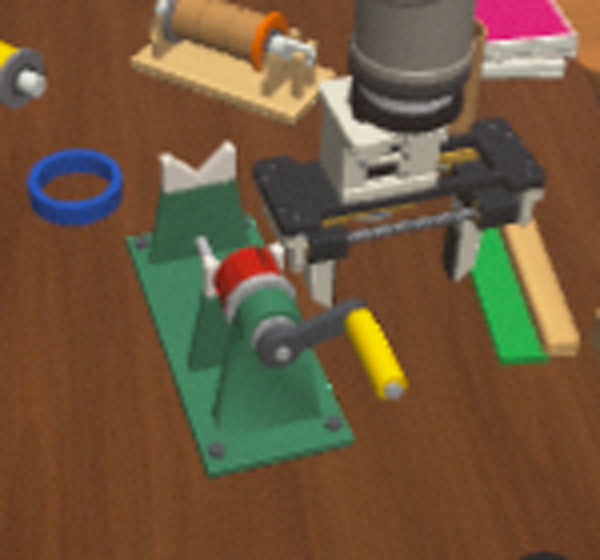

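The fingers straddle the handle (side crop 375,350) and hang above it, clear of the crank arm. I go down, then close.

```bash
python3 -m creep '[[[0,0.03,0,0,0,0],[0,0.06,0,0,0,0],[0,0.085,0,0,0,0],[0,0.098,0,0,0,0],[0,0.098,0,0,0,0]]]' 1; python3 -m creep '[[[0,0,0,0,0,0],[0,0,0,0,0,0],[0,0,0,0,0,0],[0,0,0,0,0,0],[0,0,0,0,0,0],[0,0,0,0,0,0],[0,0,0,0,0,0],[0,0,0,0,0,0]]]' -1;  python3 - <<'E'
from h import *
print(tool()[0],manip.get_obs()["grip_width"])
T=grab_frame("top");S=grab_frame("side")
a=cv2.resize(T["color"][130:230,230:380],None,fx=4,fy=4,interpolation=2)
b=cv2.resize(S["color"][150:290,190:340],None,fx=4,fy=4,interpolation=2)
cv2.imwrite("pics/t2.png",a[:,:,::-1]);cv2.imwrite("pics/s2.png",b[:,:,::-1])
E
```

```text
clock: 4.8
ee_pos: [585.7, -272.7, 127.3]
orientation: [0.541, -0.457, 0.455, -0.54]
force: [0.2, -0.3, 0.3]
grip_width: 92.0
clock: 5.6
ee_pos: [586.6, -274.2, 128.6]
orientation: [-0.54, 0.456, -0.456, 0.54]
force: [-0.8, 0.1, 0.2]
grip_width: 32.2
[ 586.63214666 -274.21699804  128.62620252] 32.236394122575746
```

View pics/s2.png

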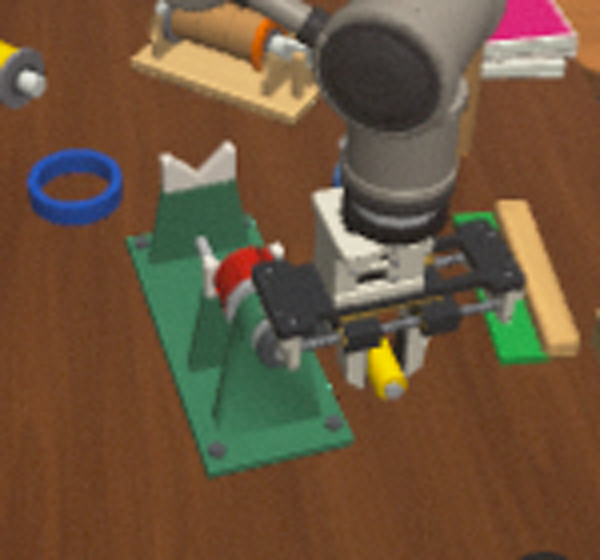

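```bash
python3 -m creep '[[[0,0,0,0,0,0],[0,0,0,0,0,0],[0,0,0,0,0,0],[0,0,0,0,0,0],[0,0,0,0,0,0]]]' -1;  python3 - <<'E'
from h import *
for i in range(3):
    S=grab_frame("side");o=manip.get_obs();print(o["ee_pos"],o["grip_width"],o["force"])
# arc plan
C=np.array([484.5,-60.8,125.]); 
for yaw in(.16,.17):
    x=np.array([np.cos(yaw),np.sin(yaw),0]); print(yaw,(o["ee_pos"]-C)@x)
E
```

```text
clock: 6.2
ee_pos: [584.8, -274.5, 128.1]
orientation: [0.541, -0.458, 0.455, -0.539]
force: [-5.7, -2.0, -0.4]
grip_width: 22.8
[ 584.76199292 -274.4858894   128.02257662] 23.19654391789327 [-7.15254278 -0.83528873  0.47190275]
[ 584.74755363 -274.51093157  128.03588229] 23.09880102387783 [-5.94315198 -0.90545667 -0.08147929]
[ 584.77449151 -274.53118061  128.05223259] 23.05095382744625 [-6.91880277 -1.43736842 -0.49579046]
0.16 64.94244544990478
0.17 62.669468134316
```

```bash
python3 -m creep '[[[0,-0.0073,-0.003,0,0,0],[0,-0.0141,-0.0068,0,0,0],[0,-0.0209,-0.0118,0,0,0],[0,-0.0266,-0.0172,0,0,0],[0,-0.0319,-0.0237,0,0,0],[0,-0.036,-0.0303,0,0,0],[0,-0.0396,-0.038,0,0,0],[0,-0.042,-0.0454,0,0,0],[0,-0.0435,-0.0537,0,0,0],[0,-0.044,-0.061,0,0,0]]]' -1;  python3 - <<'E'
from h import *
T=grab_frame("top");S=grab_frame("side");o=manip.get_obs();print(o["ee_pos"],o["grip_width"],o["force"])
for n,f in(("side",S),("top",T)):
    for l in("crank_handle","chuck_slot"): print(n,l,place_of(n,l)[:1])
a=cv2.resize(T["color"][150:230,230:360],None,fx=6,fy=6,interpolation=2)
b=cv2.resize(S["color"][150:290,190:340],None,fx=4,fy=4,interpolation=2)
cv2.imwrite("pics/t3.png",a[:,:,::-1]);cv2.imwrite("pics/s3.png",b[:,:,::-1])
E
```

```text
clock: 7.35
ee_pos: [527.0, -284.4, 173.7]
orientation: [-0.54, 0.455, -0.457, 0.541]
force: [3.3, -1.4, -7.7]
grip_width: 23.6
[ 525.9345657  -284.58977766  173.63574505] 22.91541915635233 [-1.17970198 -0.62995871 -3.35490086]
side crank_handle [{'xyz': [528.3, -281.1, 192.1], 'p': 0.63}]
side chuck_slot [{'xyz': [498.1, -164.0, 124.8], 'p': 0.71}]
top crank_handle []
top chuck_slot []
```

View pics/s3.png

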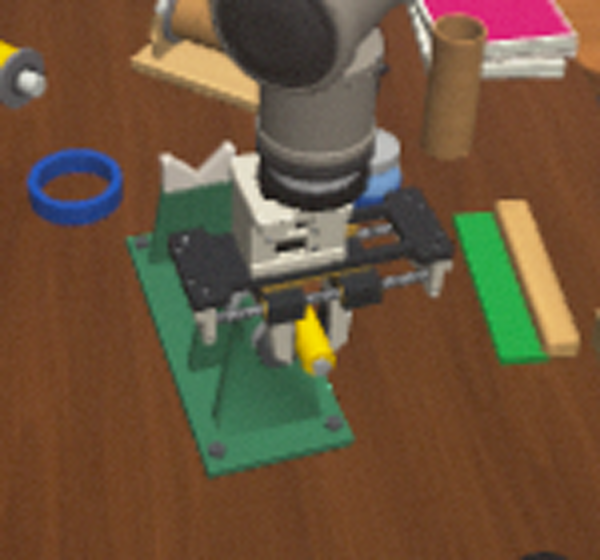

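View pics/t3.png

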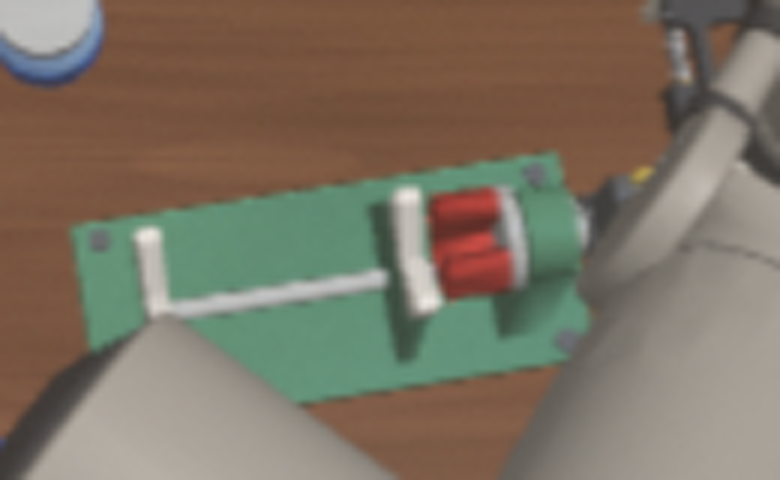

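```bash
python3 -m creep '[[[0,0,0,0,0,0],[0,0,0,0,0,0],[0,0,0,0,0,0],[0,0,0,0,0,0],[0,0,0,0,0,0],[0,0,0,0,0,0]]]' 1; python3 -m creep '[[[0,-0.03,0,0,0,0],[0,-0.06,0,0,0,0],[0,-0.075,0,0,0,0],[0,-0.075,0,0,0,0]]]' 1
python3 - <<'E'
from h import *
print(rows([534.5,330.5,240],down(0.855)))
E
```

```text
clock: 8.25
ee_pos: [526.6, -284.4, 172.6]
orientation: [-0.54, 0.456, -0.456, 0.54]
force: [-1.1, 0.1, 0.4]
grip_width: 66.4
clock: 8.65
ee_pos: [527.5, -285.1, 250.3]
orientation: [-0.54, 0.454, -0.458, 0.541]
force: [-0.1, 0.5, 0.2]
grip_width: 91.2
[-0.6057, 0.0085, 0.1101, -0.0231, -6.5556, 0.0457]
```

```bash
python3 -m creep '[[[-0.04,0,0.005,0,0,0],[-0.08,0,0.01,0,-0.7,0],[-0.12,0,0.02,0,-1.4,0],[-0.16,0,0.03,0,-2.1,0],[-0.2,0,0.04,0,-2.8,0],[-0.24,0,0.045,0,-3.5,0],[-0.28,0,0.05,0,-4.2,0],[-0.32,0,0.06,0,-4.9,0],[-0.36,0,0.065,0,-5.6,0],[-0.4,0,0.07,0,-6.5,0]]]' 1
python3 - <<'E'
from h import *
print(rows([534.5,330.5,240],down(0.855)))
T=grab_frame("top");S=grab_frame("side")
for n,f in(("side",S),("top",T)):
    for l in("crank_handle","chuck_slot","saddle_mid"): print(n,l,place_of(n,l)[:1])
    for l in("mandrel_mid","mandrel_tang"): print(n,l,place_of(n,l))
a=cv2.resize(T["color"][130:230,230:360],None,fx=6,fy=6,interpolation=2)
b=cv2.resize(S["color"][150:290,190:340],None,fx=4,fy=4,interpolation=2)
cv2.imwrite("pics/t4.png",a[:,:,::-1]);cv2.imwrite("pics/s4.png",b[:,:,::-1])
E
```

```text
clock: 9.65
ee_pos: [527.7, 123.2, 246.3]
orientation: [0.662, -0.249, 0.248, -0.662]
force: [0.7, -0.2, -0.5]
grip_width: 91.8
[-0.1314, 0.0063, 0.1605, 0.0127, -0.026, -0.0132]
side crank_handle [{'xyz': [524.2, -281.0, 188.9], 'p': 0.61}]
side chuck_slot [{'xyz': [501.1, -164.3, 119.1], 'p': 0.65}]
side saddle_mid [{'xyz': [531.6, 322.1, -1.5], 'p': 0.2}]
side mandrel_mid [{'xyz': [536.4, 323.1, 60.1], 'p': 0.65}, {'xyz': [377.0, 577.1, 35.4], 'p': 0.64}, {'xyz': [261.0, 330.1, 32.4], 'p': 0.59}]
side mandrel_tang [{'xyz': [432.4, 503.8, 38.4], 'p': 0.74}, {'xyz': [606.0, 264.6, 60.0], 'p': 0.6}, {'xyz': [188.5, 401.2, 37.1], 'p': 0.58}]
top crank_handle [{'xyz': [483.5, -61.3, 124.4], 'p': 0.7}]
top chuck_slot [{'xyz': [503.7, -163.4, 127.1], 'p': 0.59}]
top saddle_mid [{'xyz': [484.3, -62.0, 124.3], 'p': 0.86}]
top mandrel_mid [{'xyz': [262.6, 330.8, 36.2], 'p': 0.98}, {'xyz': [532.2, 331.2, 64.6], 'p': 0.87}, {'xyz': [375.8, 574.6, 35.3], 'p': 0.86}]
top mandrel_tang [{'xyz': [434.8, 496.8, 36.7], 'p': 0.86}, {'xyz': [186.3, 402.2, 35.2], 'p': 0.73}, {'xyz': [611.2, 266.2, 64.1], 'p': 0.65}, {'xyz': [653.3, 79.8, -2.0], 'p': 0.52}, {'xyz': [534.8, 330.1, 64.3], 'p': 0.21}]
```

View pics/s4.png

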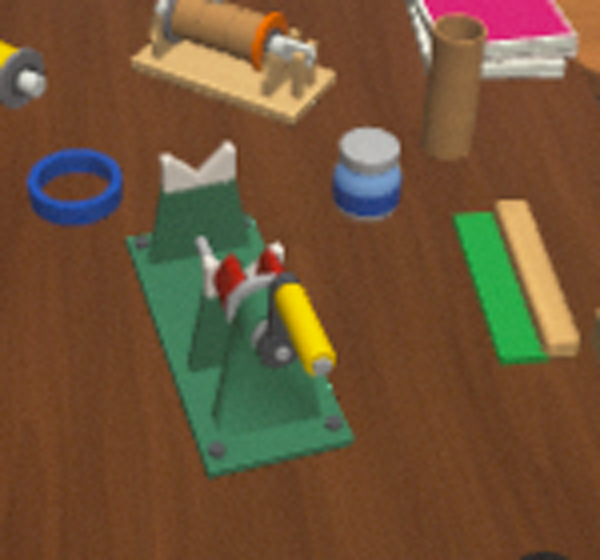

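View pics/t4.png

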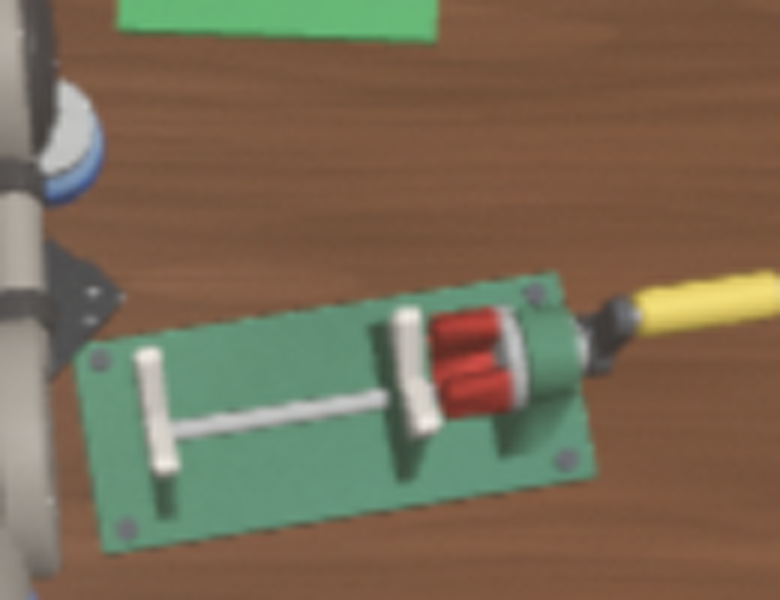

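Run:
```python
from h import *
T=grab_frame("top");S=grab_frame("side")
# saddle plate tops (z=135), ends by eye in crop t4
q=lambda l:np.array(l)/6+[230,130]
P=atz(T,q([[150,353],[166,468],[405,315],[430,427]]),135); print(P.round(1))
m1=(P[0]+P[1])/2;m2=(P[2]+P[3])/2; d=m1-m2; yaw=np.arctan2(-d[0],d[1]); print("mid",(m1+m2)/2,np.linalg.norm(d),yaw)
img=T["color"].astype(int); y=(img[...,0]>150)&(img[...,1]>130)&(img[...,2]<110)
y[:150]=0;y[215:]=0;y[:,:320]=0;y[:,375:]=0
v,u=np.nonzero(y);print("top yellow",u.mean(),v.mean(),len(u),u.min(),u.max())
img=S["color"].astype(int); y2=(img[...,0]>150)&(img[...,1]>130)&(img[...,2]<90)
y2[:210]=0;y2[250:]=0;y2[:,:250]=0;y2[:,285:]=0
v2,u2=np.nonzero(y2);print("side yellow",u2.mean(),v2.mean(),len(u2))
for mid,yw in(((m1+m2)/2,yaw),(np.array([484.5,-61,125]),.165)):
  x=np.array([np.cos(yw),np.sin(yw),0]);yy=np.array([-np.sin(yw),np.cos(yw),0]);c=np.r_[mid[:2],125]
  for a in(-.1,0,.1,.2):
    h=c-221*yy+65*np.sin(a)*x+[0,0,65*np.cos(a)]
    print(a,proj(T,h),proj(S,h))
h=tri([S,T],[[u2.mean(),v2.mean()],[u.mean(),v.mean()]]);print(h)
```

```text
[[ 504.    15.4  135. ]
 [ 440.4    5.9  135. ]
 [ 527.2 -125.7  135. ]
 [ 464.8 -138.9  135. ]]
mid [484.11154211 -60.83759577 135.        ] 144.92113545692195 0.16512357967459523
top yellow 348.0792079207921 180.26732673267327 101 336 361
side yellow 265.80272108843536 230.9591836734694 147
-0.1 [[348.29766668 184.00802811]] [[261.62268489 233.13221759]]
0 [[347.92048855 182.00289551]] [[263.70764458 232.61654053]]
0.1 [[347.48801203 180.04017748]] [[265.78004294 232.25705465]]
0.2 [[347.00550102 178.14261942]] [[267.81692683 232.0569866 ]]
-0.1 [[348.34571301 183.89674355]] [[261.75158042 233.16180033]]
0 [[347.96876368 181.89176995]] [[263.83663541 232.64622383]]
0.1 [[347.53649137 179.92927241]] [[265.90907932 232.28683935]]
0.2 [[347.05415764 178.03199329]] [[267.94595852 232.08687261]]
[ 525.85108742 -278.08553406  195.26953243]
```

Handle and axis measurements (top 348,180; side 266,231) put the chuck at about +0.08, so I go back and nudge it by 5 mm.

Run:
```python
from h import *
print(rows([521.5,-285.5,248],down(0.165)))
```

```text
[0.2636, -0.0003, -0.3097, -0.0014, 6.5236, 0.0004]
```

```bash
python3 -m creep '[[[0.026,0,-0.031,0,0.7,0],[0.053,0,-0.062,0,1.4,0],[0.08,0,-0.093,0,2.1,0],[0.106,0,-0.124,0,2.8,0],[0.132,0,-0.155,0,3.5,0],[0.158,0,-0.186,0,4.2,0],[0.184,0,-0.217,0,5,0],[0.21,0,-0.248,0,5.7,0],[0.24,0,-0.28,0,6.52,0],[0.2636,0,-0.3097,0,6.52,0]]]' 1;python3 -m creep '[[[0,0,0,0,0,0],[0,0,0,0,0,0]]]' 1
python3 - <<'E'
from h import *
print(rows([521.5,-285.5,171.5],down(0.165)))
E
```

```text
clock: 11.35
ee_pos: [521.5, -287.3, 247.7]
orientation: [-0.539, 0.457, -0.458, 0.539]
force: [0.9, -0.2, 0.6]
grip_width: 91.8
clock: 11.55
ee_pos: [521.3, -285.7, 247.2]
orientation: [-0.539, 0.458, -0.457, 0.539]
force: [0.2, 0.7, -0.3]
grip_width: 91.7
[-0.0001, 0.0757, 0.0002, 0.0029, -0.0059, -0.009]
```

```bash
python3 -m creep '[[[0,0.03,0,0,0,0],[0,0.06,0,0,0,0],[0,0.0757,0,0,0,0]]]' -0.2;python3 -m creep '[[[0,0,0,0,0,0],[0,0,0,0,0,0],[0,0,0,0,0,0],[0,0,0,0,0,0],[0,0,0,0,0,0],[0,0,0,0,0,0],[0,0,0,0,0,0],[0,0,0,0,0,0],[0,0,0,0,0,0]]]' -1
python3 - <<'E'
from h import *
o=manip.get_obs();p=o["ee_pos"];print(p,o["force"],o["grip_width"], (p-[484.3,-60.9,0])@[np.cos(.165),np.sin(.165),0])
E
```

```text
clock: 11.85
ee_pos: [521.0, -282.7, 169.8]
orientation: [-0.54, 0.458, -0.455, 0.54]
force: [1.1, 0.6, -0.5]
grip_width: 72.4
clock: 12.75
ee_pos: [522.3, -285.1, 172.7]
orientation: [-0.54, 0.456, -0.457, 0.54]
force: [3.0, 1.8, 3.9]
grip_width: 22.8
[ 522.28216724 -285.14039058  172.65301577] [2.99600508 1.82511185 3.90056517] 22.822122881273703 0.6343000904615511
```

```bash
python3 -m creep '[[[0,0,-0.001,0,0,0],[0,0,-0.001,0,0,0],[0,0,-0.001,0,0,0]]]' -1; python3 -m creep '[[[0,0,0,0,0,0],[0,0,0,0,0,0],[0,0,0,0,0,0],[0,0,0,0,0,0],[0,0,0,0,0,0],[0,0,0,0,0,0]]]' 1; python3 -m creep '[[[0,-0.03,0,0,0,0],[0,-0.06,0,0,0,0],[0,-0.075,0,0,0,0]]]' 1
python3 - <<'E'
from h import *
print(rows([534.5,329.5,240],down(0.855)))
E
```

```text
clock: 13.05
ee_pos: [521.0, -285.4, 172.6]
orientation: [-0.54, 0.456, -0.457, 0.54]
force: [2.7, 0.9, 6.1]
grip_width: 23.1
clock: 13.65
ee_pos: [520.7, -285.2, 171.9]
orientation: [-0.54, 0.457, -0.457, 0.54]
force: [-0.5, -0.6, 0.1]
grip_width: 66.8
clock: 13.95
ee_pos: [521.4, -285.7, 249.7]
orientation: [-0.54, 0.455, -0.458, 0.54]
force: [-0.2, 0.1, 0.4]
grip_width: 89.4
[-0.6045, 0.0085, 0.1147, -0.0148, -6.5762, 0.032]
```

```bash
python3 -m creep '[[[-0.04,0,0.005,0,0,0],[-0.08,0,0.01,0,-0.7,0],[-0.12,0,0.02,0,-1.4,0],[-0.16,0,0.03,0,-2.1,0],[-0.2,0,0.04,0,-2.8,0],[-0.24,0,0.045,0,-3.5,0],[-0.28,0,0.05,0,-4.2,0],[-0.32,0,0.06,0,-4.9,0],[-0.36,0,0.065,0,-5.6,0],[-0.4,0,0.07,0,-6.5,0]]]' 1
python3 - <<'E'
from h import *
T=grab_frame("top");S=grab_frame("side")
print(tool()[0])
img=T["color"].astype(int); y=(img[...,0]>150)&(img[...,1]>130)&(img[...,2]<110)
y[:150]=0;y[215:]=0;y[:,:320]=0;y[:,375:]=0
v,u=np.nonzero(y);print("top yellow",u.mean(),v.mean(),len(u))
img=S["color"].astype(int); y2=(img[...,0]>150)&(img[...,1]>130)&(img[...,2]<90)
y2[:210]=0;y2[250:]=0;y2[:,:250]=0;y2[:,285:]=0
v2,u2=np.nonzero(y2);print("side yellow",u2.mean(),v2.mean(),len(u2))
for n in("side","top"):
    for l in("mandrel_mid","mandrel_tang"): print(n,l,[(d["p"],d["xyz"]) for d in place_of(n,l) if d["xyz"][2]>50])
a=cv2.resize(T["color"][140:225,135:210],None,fx=7,fy=7,interpolation=2)
cv2.imwrite("pics/t5.png",a[:,:,::-1])
E
```

```text
clock: 14.95
ee_pos: [523.3, 122.5, 247.1]
orientation: [-0.662, 0.249, -0.249, 0.662]
force: [0.6, 0.3, 0.1]
grip_width: 91.7
[522.86253966 125.12424874 247.06624157]
top yellow 347.3883495145631 182.126213592233 103
side yellow 264.0132450331126 231.20529801324503 151
side mandrel_mid [(0.95, [536.2, 326.7, 60.4])]
side mandrel_tang [(0.97, [605.2, 268.1, 58.9])]
top mandrel_mid [(0.96, [529.9, 330.5, 63.6])]
top mandrel_tang [(0.87, [608.7, 268.7, 59.4])]
```

View pics/t5.png

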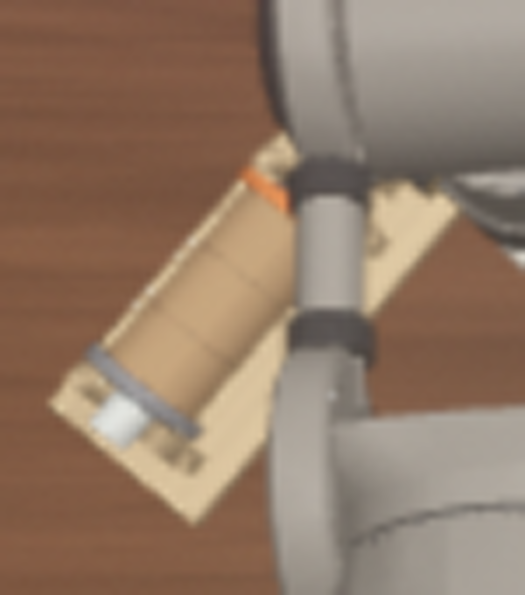

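Run:
```python
from h import *
T=grab_frame("top")
def yw(a,b): d=a-b; return np.arctan2(-d[0],d[1])
q=lambda l:np.array(l)/7+[135,140]
P=atz(T,q([[50,402],[195,522],[460,207]]),10);print(P.round(1),"edge yaw",yw(P[1],P[2]), "cross", np.arctan2((P[0]-P[1])[1],(P[0]-P[1])[0]))
P=atz(T,q([[105,352],[240,188],[195,408],[290,297]]),62);print("core yaws",yw(P[0],P[1]),yw(P[2],P[3]))
q=lambda l:np.array(l)/3.5+[125,135]
P=atz(T,q([[60,220],[132,279],[267,121],[195,64]]),8);print(P.round(1),P.mean(0),yw(P[0],P[3]),yw(P[1],P[2]))
# model overlay
f=T;img=cv2.imread("pics/top0.png")
big=cv2.resize(img[135:225,125:350],None,fx=3.5,fy=3.5,interpolation=2)
for yaw,c,col in((.86,(534.1,328.2,62),(255,0,255)),):
    y=np.array([-np.sin(yaw),np.cos(yaw),0]);x=np.array([np.cos(yaw),np.sin(yaw),0])
    for s,r in((-62,35),(-54,35),(54,35),(62,35),(-114,12),(84,12)):
        t=np.linspace(0,2*np.pi,40); C=np.array(c)+s*y+r*np.cos(t)[:,None]*x+r*np.sin(t)[:,None]*[0,0,1]
        cv2.polylines(big,[((proj(f,C)-[125,135]+.5)*3.5).astype(int)],True,col,1)
cv2.imwrite("pics/ov.png",cv2.resize(big[40:300,40:290],None,fx=2.2,fy=2.2))
```

```text
[[488.2 425.8  10. ]
 [426.6 346.6  10. ]
 [595.2 215.9  10. ]] edge yaw 0.9114116286300482 cross 0.9089965630534091
core yaws 0.9326925002611468 0.9066066858143484
[[486.9 426.3   8. ]
 [426.2 347.6   8. ]
 [595.7 214.    8. ]
 [657.1 293.3   8. ]] [541.48851126 320.29648036   8.        ] 0.9073662609448752 0.9034336262684077
```

View pics/ov.png

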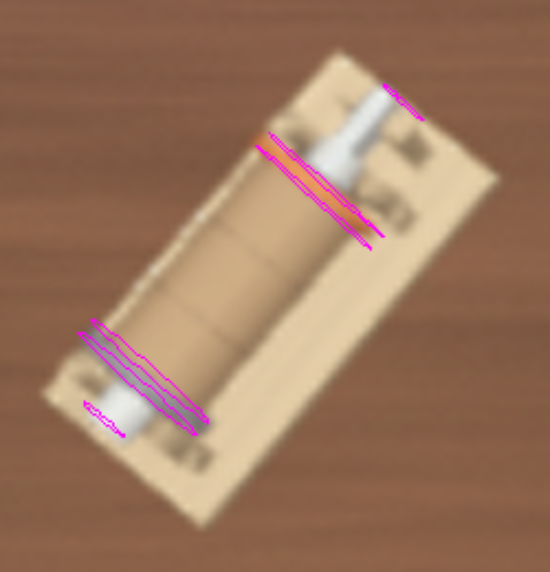

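Run:
```python
from h import *
T=grab_frame("top")
out=[]
for n in("top","side"):
  f=T if n=="top" else grab_frame("side")
  img=cv2.imread(f"pics/{n}0.png")
  x0,y0=(135,148) if n=="top" else (215,135)
  big=cv2.resize(img[y0:y0+70,x0:x0+75],None,fx=7,fy=7,interpolation=2)
  yaw,c=.906,(533.1,326.9,62)
  y=np.array([-np.sin(yaw),np.cos(yaw),0]);x=np.array([np.cos(yaw),np.sin(yaw),0])
  for s,r in((-62,35),(-54,35),(54,35),(62,35),(-114,12),(84,12)):
        t=np.linspace(0,2*np.pi,40); C=np.array(c)+s*y+r*np.cos(t)[:,None]*x+r*np.sin(t)[:,None]*[0,0,1]
        cv2.polylines(big,[((proj(f,C)-[x0,y0]+.5)*7).astype(int)],True,(255,0,255),1)
  out.append(big[:,:400] if 0 else big)
cv2.imwrite("pics/ov2.png",cv2.resize(np.hstack(out),None,fx=.75,fy=.75))
```

```text
(no output)
```

View pics/ov2.png

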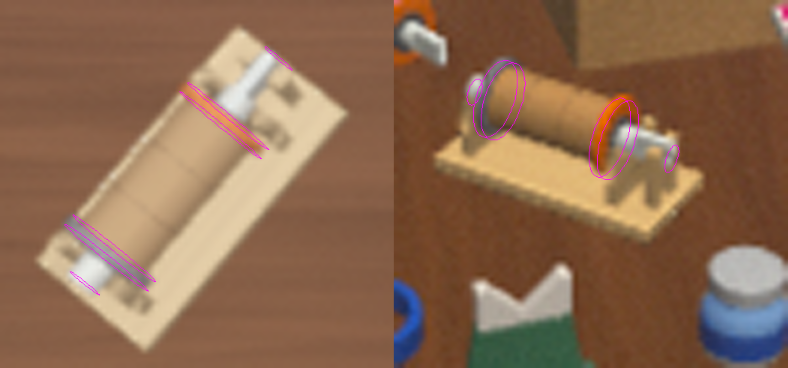

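Run:
```python
from h import *
print(rows([534.5,329,145],down(0.906)))
```

```text
[-0.131, 0.1021, 0.1637, 0.0, -0.5858, 0.0015]
```

```bash
python3 -m creep '[[[-0.025,0,0.033,0,-0.1,0],[-0.05,0,0.065,0,-0.2,0],[-0.08,0.01,0.1,0,-0.35,0],[-0.105,0.03,0.13,0,-0.45,0],[-0.12,0.06,0.15,0,-0.586,0],[-0.131,0.09,0.1637,0,-0.586,0],[-0.131,0.102,0.1637,0,-0.586,0],[-0.131,0.102,0.1637,0,-0.586,0]]]' 1
python3 - <<'E'
from h import *
print(tool()[0],rows([534.5,329,43.5],down(0.906)))
T=grab_frame("top");S=grab_frame("side")
a=cv2.resize(T["color"][130:230,110:230],None,fx=4,fy=4,interpolation=2)
b=cv2.resize(S["color"][95:195,180:300],None,fx=4,fy=4,interpolation=2)
cv2.imwrite("pics/x6.png",np.vstack([a,b])[:,:,::-1][::1] if 0 else cv2.resize(np.hstack([a,b])[:,:,::-1],None,fx=.82,fy=.82))
E
```

```text
clock: 16.2
ee_pos: [533.1, 329.0, 143.0]
orientation: [0.67, -0.231, 0.229, -0.667]
force: [-0.3, 0.5, 1.1]
grip_width: 91.8
[533.13622706 328.96403277 142.95544087] [0.0012, 0.0994, 0.0013, 0.0392, 0.0165, -0.0163]
```

View pics/x6.png

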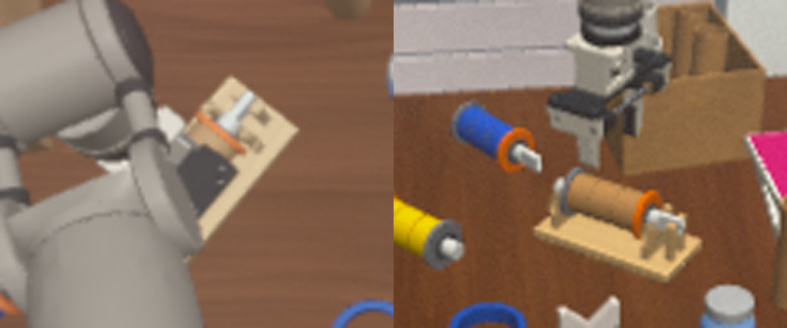

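The open gripper stands square over the brown core (side crop 600,190). Going down and gripping.

```bash
python3 -m creep '[[[0,0.03,0,0,0,0],[0,0.06,0,0,0,0],[0,0.085,0,0,0,0],[0,0.1,0,0,0,0],[0,0.1,0,0,0,0]]]' 1; python3 -m creep '[[[0,0,0,0,0,0],[0,0,0,0,0,0],[0,0,0,0,0,0],[0,0,0,0,0,0],[0,0,0,0,0,0],[0,0,0,0,0,0],[0,0,0,0,0,0],[0,0,0,0,0,0],[0,0,0,0,0,0]]]' -1
```

```text
clock: 16.8
ee_pos: [534.0, 329.0, 44.8]
orientation: [0.669, -0.231, 0.23, -0.668]
force: [0.2, 0.1, 0.6]
grip_width: 92.0
clock: 17.7
ee_pos: [531.7, 327.4, 45.0]
orientation: [0.671, -0.231, 0.228, -0.666]
force: [-6.8, -10.8, 6.4]
grip_width: 55.3
```

```bash
python3 -m creep '[[[0,0,-0.002,0,0,0],[0,0,-0.0035,0,0,0],[0,0,-0.0035,0,0,0]]]' -1; python3 -m creep '[[[0,-0.006,0,0,0,0],[0,-0.015,0,0,0,0],[0,-0.03,0,0,0,0],[0,-0.05,0,0,0,0],[0,-0.075,0,0,0,0],[0,-0.1,0,0,0,0],[0,-0.125,0,0,0,0],[0,-0.145,0,0,0,0],[0,-0.155,0,0,0,0],[0,-0.155,0,0,0,0]]]' -1
python3 - <<'E'
from h import *
p,Rt=tool();print(p, rows([484.2,-60.9,199],down(0.165)), manip.get_obs()["force"], manip.get_obs()["grip_width"])
T=grab_frame("top");S=grab_frame("side")
a=cv2.resize(T["color"][130:230,110:230],None,fx=4,fy=4,interpolation=2)
b=cv2.resize(S["color"][95:195,180:300],None,fx=4,fy=4,interpolation=2)
cv2.imwrite("pics/x7.png",cv2.resize(np.hstack([a,b])[:,:,::-1],None,fx=.82,fy=.82))
for l in("mandrel_mid","mandrel_tang"):
  for n in("top","side"): print(l,n,[d for d in place_of(n,l) if d["xyz"][2]>100])
E
```

```text
clock: 18.0
ee_pos: [531.7, 327.4, 45.1]
orientation: [0.669, -0.23, 0.23, -0.669]
force: [0.1, -1.5, -0.3]
grip_width: 55.0
clock: 19.0
ee_pos: [532.2, 328.0, 201.8]
orientation: [-0.668, 0.229, -0.231, 0.67]
force: [-0.4, -0.2, -3.6]
grip_width: 55.1
[532.23465879 327.98641006 201.8062929 ] [0.2013, 0.0021, -0.3362, -0.0325, 7.0996, 0.0015] [-0.41790321 -0.19382821 -3.60478377] 55.14997529593871
mandrel_mid top [{'xyz': [534.3, 330.6, 222.7], 'p': 0.8}]
mandrel_mid side [{'xyz': [538.3, 324.2, 212.6], 'p': 0.86}]
mandrel_tang top [{'xyz': [610.9, 270.4, 219.0], 'p': 0.85}]
mandrel_tang side [{'xyz': [606.1, 265.2, 211.3], 'p': 0.81}, {'xyz': [533.6, 324.6, 216.6], 'p': 0.36}]
```

View pics/x7.png

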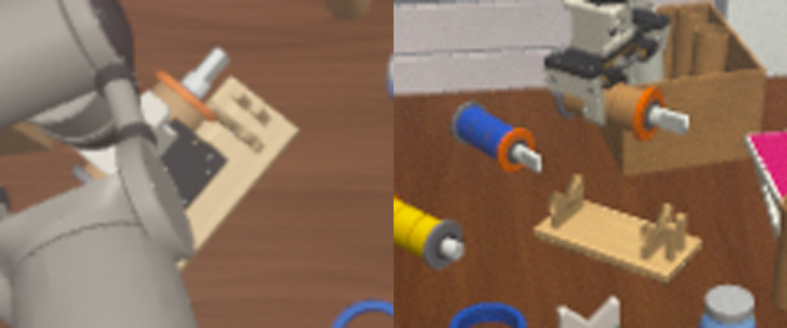

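The mandrel came out level. The rest is empty and the orange flange with the tang is at side crop (665,115). Carrying it over the saddles.

```bash
python3 -m creep '[[[0.005,-0.005,-0.008,0,0,0],[0.015,-0.008,-0.025,0,0.3,0],[0.03,-0.01,-0.05,0,0.8,0],[0.045,-0.01,-0.075,0,1.3,0],[0.06,-0.01,-0.1,0,1.8,0],[0.075,-0.01,-0.125,0,2.4,0],[0.09,-0.01,-0.15,0,3,0],[0.105,-0.01,-0.175,0,3.6,0],[0.12,-0.01,-0.2,0,4.2,0],[0.135,-0.01,-0.225,0,4.8,0]]]' -1
python3 - <<'E'
from h import *
p,Rt=tool();print(p, rows([484.2,-60.9,205],down(0.165)),manip.get_obs()["grip_width"])
E
```

```text
clock: 20.3
ee_pos: [499.2, 65.4, 210.3]
orientation: [-0.59, 0.39, -0.39, 0.59]
force: [0.4, -0.2, -4.4]
grip_width: 55.1
[499.20674651  65.42467033 210.33398866] [0.1103, 0.0054, -0.0633, -0.0029, 2.2721, 0.0027] 55.126330245230356
```

```bash
python3 -m creep '[[[0.017,0,-0.01,0,0.4,0],[0.034,0,-0.02,0,0.8,0],[0.051,0,-0.03,0,1.2,0],[0.068,0,-0.04,0,1.6,0],[0.085,0,-0.049,0,2.0,0],[0.1,0,-0.057,0,2.2,0],[0.108,0,-0.062,0,2.27,0],[0.1103,0,-0.0633,0,2.27,0],[0.1103,0,-0.0633,0,2.27,0]]]' -1
python3 - <<'E'
from h import *
p,Rt=tool();print(p, rows([484.2,-60.9,205],down(0.165)),manip.get_obs()["grip_width"])
T=grab_frame("top");S=grab_frame("side")
a=cv2.resize(T["color"][150:230,230:350],None,fx=5,fy=5,interpolation=2)
b=cv2.resize(S["color"][150:270,190:310],None,fx=5,fy=5,interpolation=2)
cv2.imwrite("pics/t8.png",a[:,:,::-1])
cv2.imwrite("pics/s8.png",b[:,:,::-1])
for l in("mandrel_mid","mandrel_tang"):
  for n in("top","side"): print(l,n,[d for d in place_of(n,l) if d["xyz"][2]>100])
E
```

```text
clock: 21.2
ee_pos: [485.0, -59.3, 210.1]
orientation: [-0.54, 0.456, -0.456, 0.54]
force: [0.5, 0.2, -3.2]
grip_width: 54.9
[484.96455769 -59.30266712 210.09899896] [0.0014, 0.0051, -0.001, -0.0015, 0.0267, -0.0022] 54.86351332469933
mandrel_mid top [{'xyz': [485.5, -53.2, 230.0], 'p': 0.49}]
mandrel_mid side [{'xyz': [490.0, -62.5, 226.5], 'p': 0.63}]
mandrel_tang top []
mandrel_tang side [{'xyz': [499.7, -154.9, 225.7], 'p': 0.86}]
```

View pics/t8.png

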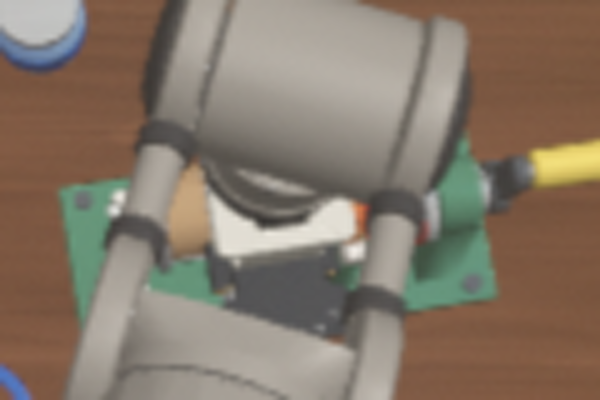

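View pics/s8.png

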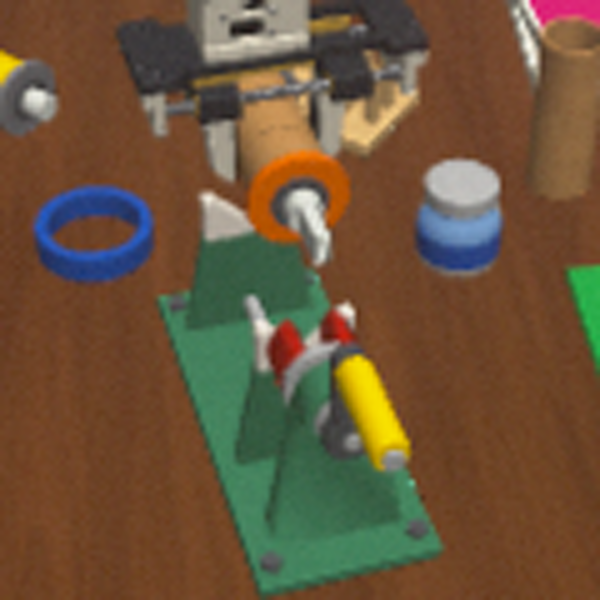

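Run:
```python
from h import *
f=grab_frame("side");p,Rt=tool()
img=f["color"][:,:,::-1]; x0,y0=225,165
yaw=.165;y=np.array([-np.sin(yaw),np.cos(yaw),0]);x=np.array([np.cos(yaw),np.sin(yaw),0])
out=[]
for ax in(0,-5):
  big=cv2.resize(img[y0:y0+65,x0:x0+45],None,fx=8.5,fy=8.5,interpolation=2)
  c=p+[0,0,16.7]+ax*y
  for s,r in((-62,35),(-54,35),(-114,12)):
    t=np.linspace(0,2*np.pi,40); C=c+s*y+r*np.cos(t)[:,None]*x+r*np.sin(t)[:,None]*[0,0,1]
    cv2.polylines(big,[((proj(f,C)-[x0,y0]+.5)*8.5).astype(int)],True,(255,0,255),1)
  out.append(big)
cv2.imwrite("pics/ov8.png",np.hstack(out))
```

```text
(no output)
```

View pics/ov8.png

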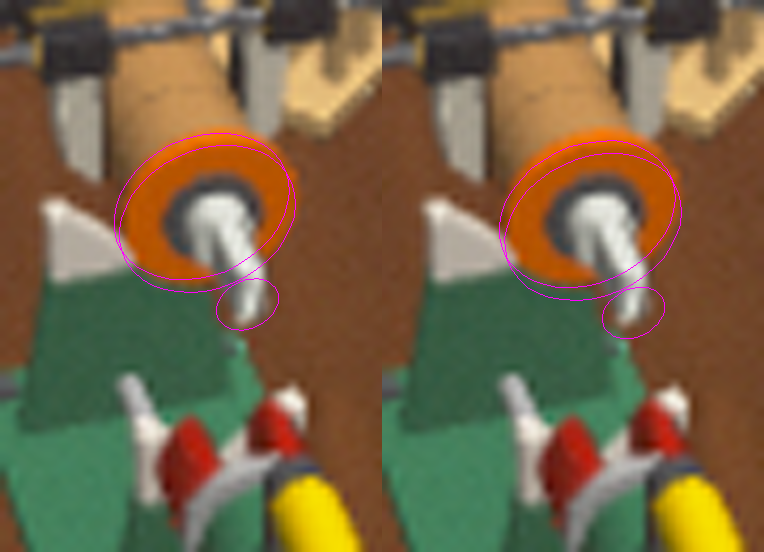

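```bash
python3 -m creep '[[[0.001,0.01,-0.001,0,0,0],[0.001,0.025,-0.001,0,0,0],[0.001,0.04,-0.001,0,0,0],[0.001,0.055,-0.001,0,0,0],[0.001,0.065,-0.001,0,0,0],[0.001,0.072,-0.001,0,0,0],[0.001,0.072,-0.001,0,0,0]]]' -1
python3 - <<'E'
from h import *
p,Rt=tool();print(p, manip.get_obs()["grip_width"],manip.get_obs()["force"])
S=grab_frame("side")
b=cv2.resize(S["color"][170:260,215:305],None,fx=6.5,fy=6.5,interpolation=2)
cv2.imwrite("pics/s9.png",b[:,:,::-1])
E
```

```text
clock: 22.25
ee_pos: [483.8, -60.3, 137.1]
orientation: [0.54, -0.457, 0.456, -0.54]
force: [0.3, -0.1, -2.6]
grip_width: 55.2
[483.80438677 -60.25694371 137.06482057] 55.22222850053107 [ 0.27593791 -0.13463805 -2.60422106]
```

View pics/s9.png

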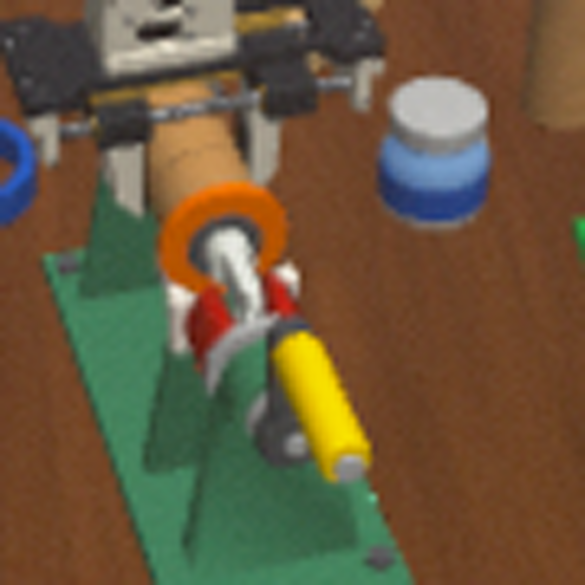

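The tang points down between the red cheeks (crop 245,290), the flange is inside the saddle plate, and there is no contact force. Lowering slowly.

```bash
python3 -m creep '[[[0,0.005,0,0,0,0],[0,0.01,0,0,0,0],[0,0.015,0,0,0,0],[0,0.019,0,0,0,0],[0,0.022,0,0,0,0],[0,0.024,0,0,0,0],[0,0.024,0,0,0,0]]]' -1
```

```text
clock: 23.0
ee_pos: [484.2, -60.4, 113.7]
orientation: [0.54, -0.456, 0.456, -0.54]
force: [-0.2, -0.1, -3.7]
grip_width: 55.4
```

```bash
python3 -m creep '[[[0,0.001,0,0,0,0],[0,0.002,0,0,0,0],[0,0.003,0,0,0,0],[0,0.004,0,0,0,0],[0,0.004,0,0,0,0]]]' -1; python3 -m creep '[[[0,0.0005,0,0,0,0],[0,0.001,0,0,0,0],[0,0.001,0,0,0,0]]]' -1
```

```text
clock: 23.5
ee_pos: [484.2, -60.4, 109.9]
orientation: [0.54, -0.456, 0.456, -0.54]
force: [0.4, -0.0, -3.8]
grip_width: 55.3
clock: 23.8
ee_pos: [484.4, -60.4, 109.1]
orientation: [-0.54, 0.456, -0.456, 0.54]
force: [0.7, -0.5, -3.5]
grip_width: 55.2
```

```bash
python3 -m creep '[[[0,0.0005,0,0,0,0],[0,0.001,0,0,0,0],[0,0.001,0,0,0,0]]]' -1; python3 -m creep '[[[0,0.0005,0,0,0,0],[0,0.001,0,0,0,0],[0,0.001,0,0,0,0]]]' -1;python3 -m creep '[[[0,0.0005,0,0,0,0],[0,0.001,0,0,0,0],[0,0.001,0,0,0,0]]]' -1
```

```text
clock: 24.1
ee_pos: [484.9, -60.5, 108.5]
orientation: [-0.54, 0.456, -0.457, 0.541]
force: [1.7, -0.0, 1.0]
grip_width: 55.3
clock: 24.4
ee_pos: [485.3, -60.5, 108.0]
orientation: [-0.54, 0.456, -0.457, 0.541]
force: [0.6, 1.4, 7.0]
grip_width: 55.6
clock: 24.7
ee_pos: [485.4, -60.5, 107.9]
orientation: [-0.539, 0.455, -0.457, 0.541]
force: [-1.9, 2.0, 15.1]
grip_width: 55.2
```

Seated: z stopped at 107.9 with an upward force, and the V pulled it 1 mm into centre. I release and lift.

```bash
python3 -m creep '[[[0,-0.001,0.001,0,0,0],[0,-0.001,0.001,0,0,0]]]' -1; python3 -m creep '[[[0,0,0,0,0,0],[0,0,0,0,0,0],[0,0,0,0,0,0],[0,0,0,0,0,0],[0,0,0,0,0,0],[0,0,0,0,0,0],[0,0,0,0,0,0],[0,0,0,0,0,0]]]' 1; python3 -m creep '[[[0,-0.01,0,0,0,0],[0,-0.03,0,0,0,0],[0,-0.06,0,0,0,0],[0,-0.09,0,0,0,0],[0,-0.12,0,0,0,0],[0,-0.145,0,0,0,0],[0,-0.145,0,0,0,0]]]' 1
python3 - <<'E'
from h import *
p,Rt=tool();print(p, rows([521.5,-285.5,253],down(0.165)))
T=grab_frame("top");S=grab_frame("side")
b=cv2.resize(S["color"][165:265,205:305],None,fx=6,fy=6,interpolation=2)
cv2.imwrite("pics/s10.png",b[:,:,::-1])
for l in("mandrel_mid","mandrel_tang","saddle_mid"):
  for n in("top","side"): print(l,n,[d for d in place_of(n,l) if d["xyz"][2]>100])
E
```

```text
clock: 24.9
ee_pos: [485.4, -60.4, 107.9]
orientation: [-0.54, 0.456, -0.457, 0.54]
force: [-1.2, 0.7, 9.6]
grip_width: 55.1
clock: 25.7
ee_pos: [485.3, -60.2, 107.0]
orientation: [-0.54, 0.456, -0.456, 0.54]
force: [0.4, 0.7, 1.1]
grip_width: 91.9
clock: 26.4
ee_pos: [486.9, -60.6, 256.3]
orientation: [-0.539, 0.454, -0.459, 0.541]
force: [-0.1, 0.5, -0.9]
grip_width: 92.2
[486.91826603 -60.63512168 256.31759565] [0.2275, 0.0041, -0.0036, -0.0687, 0.0297, 0.032]
mandrel_mid top [{'xyz': [485.2, -57.1, 127.6], 'p': 0.66}]
mandrel_mid side [{'xyz': [488.4, -63.1, 121.5], 'p': 0.84}, {'xyz': [520.8, -280.8, 188.6], 'p': 0.44}]
mandrel_tang top []
mandrel_tang side [{'xyz': [499.1, -159.9, 124.7], 'p': 0.81}]
saddle_mid top [{'xyz': [483.2, -61.2, 125.0], 'p': 0.61}]
saddle_mid side [{'xyz': [487.8, -56.4, 123.7], 'p': 0.7}]
```

View pics/s10.png

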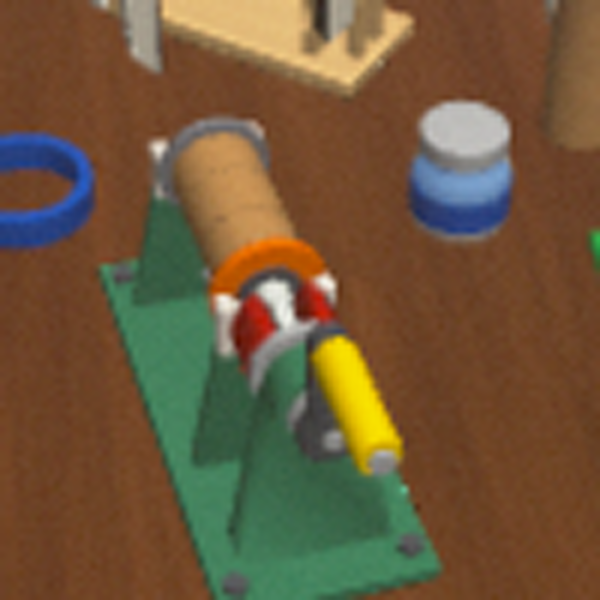

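The mandrel sits in both saddles with its tang between the cheeks (crop 282,300). Now I take the handle again.

```bash
python3 -m creep '[[[0.03,0,0,0,0,0],[0.065,0,0,0,0,0],[0.1,0,-0.001,0,0,0],[0.135,0,-0.002,0,0,0],[0.17,0,-0.003,0,0,0],[0.2,0,-0.0036,0,0,0],[0.22,0,-0.0036,0,0,0],[0.2275,0,-0.0036,0,0,0],[0.2275,0,-0.0036,0,0,0]]]' 0
python3 - <<'E'
from h import *
p,Rt=tool();print(p, rows([521.3,-285.5,172],down(0.165)),manip.get_obs()["grip_width"])
E
```

```text
clock: 27.7
ee_pos: [519.6, -285.6, 251.2]
orientation: [-0.54, 0.457, -0.456, 0.54]
force: [0.1, 0.6, -0.1]
grip_width: 45.8
[ 519.58474902 -285.58504451  251.2093529 ] [0.0003, 0.0792, 0.0018, 0.0073, 0.0174, -0.0101] 45.82994273801776
```

```bash
python3 -m creep '[[[0,0.025,0.0015,0,0,0],[0,0.05,0.0015,0,0,0],[0,0.07,0.0015,0,0,0],[0,0.079,0.0015,0,0,0],[0,0.079,0.0015,0,0,0]]]' 0; python3 -m creep '[[[0,0,0,0,0,0],[0,0,0,0,0,0],[0,0,0,0,0,0],[0,0,0,0,0,0],[0,0,0,0,0,0],[0,0,0,0,0,0]]]' -1
```

```text
clock: 28.2
ee_pos: [520.9, -283.5, 172.1]
orientation: [-0.54, 0.457, -0.455, 0.54]
force: [-0.2, -0.2, 0.2]
grip_width: 46.0
clock: 28.8
ee_pos: [521.5, -285.1, 173.9]
orientation: [-0.54, 0.456, -0.457, 0.54]
force: [-1.7, 0.8, 5.2]
grip_width: 23.0
```

```bash
python3 -m creep '[[[0,0.0002,-0.0052,0,0,0],[0,0.0008,-0.0104,0,0,0],[0,0.0019,-0.0155,0,0,0],[0,0.0033,-0.0204,0,0,0],[0,0.0051,-0.0253,0,0,0],[0,0.0073,-0.03,0,0,0],[0,0.0099,-0.0345,0,0,0],[0,0.0129,-0.0388,0,0,0],[0,0.0161,-0.0429,0,0,0],[0,0.0197,-0.0466,0,0,0]]]' -1
python3 - <<'E'
from h import *
S=grab_frame("side");print(manip.get_obs()["force"])
b=cv2.resize(S["color"][165:265,205:305],None,fx=6,fy=6,interpolation=2)
cv2.imwrite("pics/s11.png",b[:,:,::-1])
E
```

```text
clock: 29.8
ee_pos: [475.8, -292.8, 152.5]
orientation: [-0.54, 0.456, -0.457, 0.541]
force: [9.7, -0.5, -3.6]
grip_width: 22.9
[ 9.3827001  -1.63954246 -5.42862609]
```

View pics/s11.png

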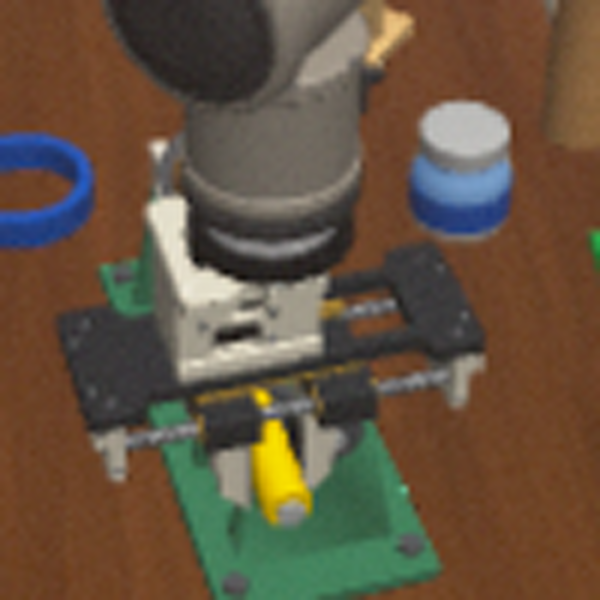

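```bash
python3 -m creep '[[[0,0.0039,-0.0035,0,0,0],[0,0.008,-0.0066,0,0,0],[0,0.0124,-0.0095,0,0,0],[0,0.017,-0.0119,0,0,0],[0,0.0217,-0.014,0,0,0],[0,0.0267,-0.0157,0,0,0],[0,0.0317,-0.017,0,0,0],[0,0.0368,-0.0178,0,0,0],[0,0.042,-0.0183,0,0,0],[0,0.0455,-0.0184,0,0,0]]]' -1; python3 -m creep '[[[0,0,0,0,0,0],[0,0,0,0,0,0]]]' -1
python3 - <<'E'
from h import *
T=grab_frame("top");S=grab_frame("side");o=manip.get_obs();print(o["force"],o["ee_pos"])
b=cv2.resize(S["color"][165:265,205:305],None,fx=6,fy=6,interpolation=2)
cv2.imwrite("pics/s12.png",b[:,:,::-1])
for n in("top","side"):print(place_of(n,"crank_handle"))
E
```

```text
clock: 30.85
ee_pos: [459.4, -295.7, 108.0]
orientation: [-0.539, 0.455, -0.458, 0.541]
force: [11.9, 3.5, 3.3]
grip_width: 23.0
clock: 31.05
ee_pos: [459.3, -295.6, 107.7]
orientation: [-0.539, 0.455, -0.458, 0.541]
force: [13.4, 1.1, -2.4]
grip_width: 23.2
[12.2235416   1.30438512 -2.65418195] [ 459.31123535 -295.65679944  107.65031657]
[{'xyz': [458.9, -289.9, 124.7], 'p': 0.78}]
[{'xyz': [459.4, -288.2, 122.7], 'p': 0.7}]
```

View pics/s12.png

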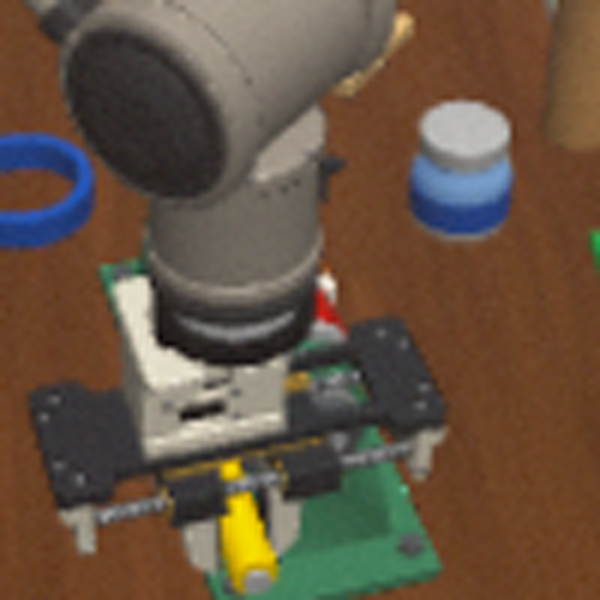

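```bash
python3 -m creep '[[[0,0,0.002,0,0,0],[0,0,0.002,0,0,0]]]' -1; python3 -m creep '[[[0,0,0,0,0,0],[0,0,0,0,0,0],[0,0,0,0,0,0],[0,0,0,0,0,0],[0,0,0,0,0,0]]]' 0.1; python3 -m creep '[[[0,-0.01,0,0,0,0],[0,-0.03,0,0,0,0],[0,-0.06,0,0,0,0],[0,-0.09,0,0,0,0],[0,-0.12,0,0,0,0],[0,-0.13,0,0,0,0]]]' 0.1;  python3 -m creep '[[[0.03,0,-0.01,0,0,0],[0.06,0,-0.02,0,0,0],[0.09,0,-0.03,0,0,0],[0.12,0,-0.04,0,0,0],[0.15,0,-0.05,0,0,0],[0.17,0,-0.06,0,0,0],[0.18,0,-0.06,0,0,0]]]'
python3 - <<'E'
from h import *
T=grab_frame("top");S=grab_frame("side");o=manip.get_obs();print(o["force"],o["ee_pos"])
b=cv2.resize(S["color"][165:265,205:305],None,fx=6,fy=6,interpolation=2)
cv2.imwrite("pics/s13.png",b[:,:,::-1])
a=cv2.resize(T["color"][150:230,230:360],None,fx=6,fy=6,interpolation=2)
cv2.imwrite("pics/t13.png",a[:,:,::-1])
for n in("top","side"):
  for l in("crank_handle","mandrel_mid","mandrel_tang"):print(n,l,place_of(n,l)[:3])
c=np.array([484.2,-60.9,125]);yw=.165;x=np.array([np.cos(yw),np.sin(yw),0]);yy=np.array([-np.sin(yw),np.cos(yw),0])
for a in(-1.5,-1.57,-1.65):
  h=c-221*yy+65*np.sin(a)*x+[0,0,65*np.cos(a)];print(a,proj(T,h),proj(S,h))
for f,th in((T,110),(S,90)):
  g=f["color"].astype(int);m=(g[...,0]>150)&(g[...,1]>130)&(g[...,2]<th);h=proj(f,c-221*yy-65*x)[0].astype(int)
  k=np.zeros_like(m);k[h[1]-22:h[1]+22,h[0]-20:h[0]+20]=1;v,u=np.nonzero(m&k);print(u.mean(),v.mean(),len(u))
E
```

```text
clock: 31.45
ee_pos: [459.4, -295.6, 107.6]
orientation: [-0.54, 0.456, -0.457, 0.54]
force: [5.8, -1.1, 0.8]
grip_width: 23.2
clock: 31.95
ee_pos: [458.8, -295.3, 107.6]
orientation: [0.54, -0.457, 0.456, -0.54]
force: [0.2, -0.4, -0.8]
grip_width: 50.3
clock: 32.55
ee_pos: [460.1, -296.2, 241.8]
orientation: [0.54, -0.454, 0.458, -0.54]
force: [-0.1, -0.4, -0.5]
grip_width: 50.6
clock: 33.25
ee_pos: [428.7, -484.6, 236.7]
orientation: [0.54, -0.458, 0.456, -0.54]
force: [0.4, -0.3, 0.1]
grip_width: 50.5
[-0.91289631 -0.11685776  0.6632018 ] [ 429.89850475 -483.46968769  236.85620476]
top crank_handle [{'xyz': [458.6, -291.6, 123.5], 'p': 0.94}, {'xyz': [484.5, -59.6, -3.9], 'p': 0.55}]
top mandrel_mid [{'xyz': [378.7, 576.7, 34.1], 'p': 0.91}, {'xyz': [261.0, 331.7, 35.2], 'p': 0.68}, {'xyz': [481.5, -54.8, 125.7], 'p': 0.56}]
top mandrel_tang [{'xyz': [433.0, 495.0, 38.7], 'p': 0.85}, {'xyz': [186.1, 399.8, 33.7], 'p': 0.62}, {'xyz': [502.5, -153.7, 126.3], 'p': 0.58}]
side crank_handle []
side mandrel_mid [{'xyz': [260.9, 332.2, 32.6], 'p': 0.56}]
side mandrel_tang [{'xyz': [189.1, 404.9, 35.7], 'p': 0.43}]
-1.5 [[346.81838857 204.4159619 ]] [[242.80744101 251.01245548]]
-1.57 [[346.45811108 204.63533711]] [[242.76719476 252.0337147 ]]
-1.65 [[346.02687466 204.76942555]] [[242.84478863 253.16681211]]
347.12048192771084 203.46987951807228 83
254.33333333333334 245.83333333333334 6
```

View pics/s13.png

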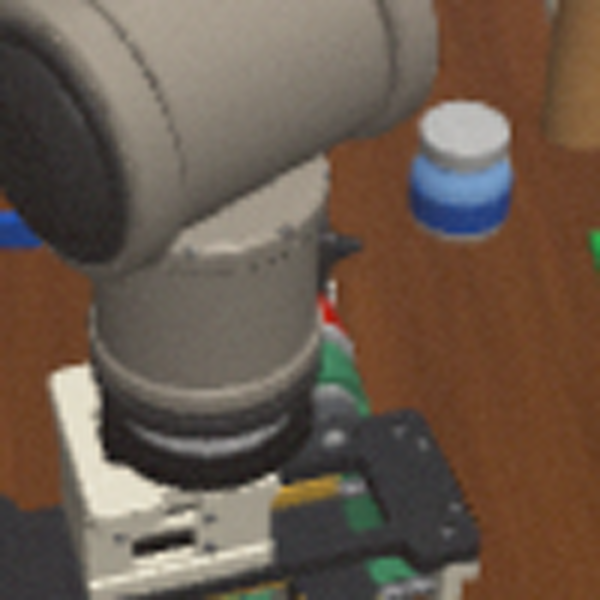

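View pics/t13.png

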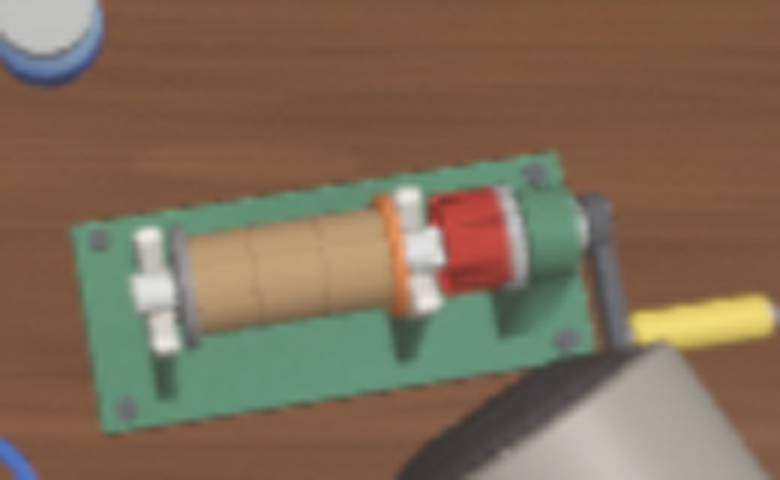

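```bash
python3 -m creep '[[[-0.04,-0.02,0.01,0,0,0],[-0.09,-0.03,0.02,0,0,0],[-0.14,-0.03,0.03,0,0,0],[-0.19,-0.03,0.04,0,0,0],[-0.24,-0.03,0.05,0,0,0],[-0.29,-0.03,0.05,0,0,0],[-0.34,-0.03,0.05,0,0,0],[-0.39,-0.03,0.05,0,0,0],[-0.44,-0.03,0.05,0,0,0],[-0.49,-0.03,0.05,0,0,0]]]';python3 -m creep '[[[-0.05,0,0,0,0,0],[-0.1,0,0,0,0,0],[-0.15,0,0,0,0,0],[-0.18,0,0,0,0,0],[-0.2,0,0,0,0,0],[-0.2,0,0,0,0,0]]]'
python3 - <<'E'
from h import *
T=grab_frame("top");S=grab_frame("side");o=manip.get_obs();print(o["force"],o["ee_pos"])
b=cv2.resize(S["color"][165:275,195:305],None,fx=5.4,fy=5.4,interpolation=2)
cv2.imwrite("pics/s14.png",b[:,:,::-1])
cv2.imwrite("pics/t14.png",T["color"][:,:,::-1])
for n in("top","side"):
  for l in("crank_handle","mandrel_mid","mandrel_tang","varnish_jar","spare_core","ink_tin","tape_roll"):print(n,l,[(d["p"],d["xyz"]) for d in place_of(n,l)[:3]])
c=np.array([484.2,-60.9,125]);yw=.165;x=np.array([np.cos(yw),np.sin(yw),0]);yy=np.array([-np.sin(yw),np.cos(yw),0])
for f,th in((T,110),(S,90)):
  g=f["color"].astype(int);m=(g[...,0]>150)&(g[...,1]>130)&(g[...,2]<th);h=proj(f,c-221*yy-65*x)[0].astype(int)
  k=np.zeros_like(m);k[h[1]-22:h[1]+22,h[0]-20:h[0]+20]=1;v,u=np.nonzero(m&k);print(u.mean(),v.mean(),len(u))
E
```

```text
clock: 34.65
ee_pos: [397.2, 6.0, 268.3]
orientation: [-0.54, 0.456, -0.457, 0.541]
force: [1.5, 0.6, 0.2]
grip_width: 50.3
clock: 35.25
ee_pos: [363.7, 203.2, 268.1]
orientation: [-0.541, 0.455, -0.455, 0.542]
force: [0.4, 0.4, 0.2]
grip_width: 50.6
[ 0.74742693 -1.18310669 -0.01324165] [364.39265989 201.07277289 267.96396225]
top crank_handle [(0.59, [460.1, -292.5, 123.3])]
top mandrel_mid [(0.92, [259.2, 333.7, 38.5]), (0.86, [487.1, -57.5, 126.7]), (0.74, [380.9, 576.6, 32.6])]
top mandrel_tang [(0.92, [498.3, -155.9, 126.0]), (0.86, [186.8, 396.9, 34.8]), (0.77, [434.7, 497.2, 36.9])]
top varnish_jar [(0.64, [533.7, 325.7, -0.1]), (0.57, [673.2, -463.2, -0.8]), (0.3, [652.7, 79.0, -3.9])]
top spare_core [(0.62, [754.3, 162.7, -1.6])]
top ink_tin [(0.6, [651.6, 76.6, -3.4]), (0.21, [485.1, -55.9, 126.4])]
top tape_roll [(0.47, [356.8, 125.9, -1.6]), (0.16, [456.4, -288.8, 125.1])]
side crank_handle [(0.63, [460.9, -293.8, 124.9])]
side mandrel_mid [(0.89, [489.2, -61.3, 122.3]), (0.82, [375.8, 576.1, 33.2]), (0.57, [258.6, 333.0, 32.8])]
side mandrel_tang [(0.97, [192.0, 403.3, 39.2]), (0.73, [434.7, 500.0, 40.3]), (0.58, [483.4, -63.1, -2.2])]
side varnish_jar []
side spare_core [(0.93, [755.1, 168.7, 0.6]), (0.21, [650.5, 79.2, 0.6])]
side ink_tin [(0.86, [648.2, 78.3, 1.4])]
side tape_roll [(0.6, [358.8, 123.5, -1.6])]
346.1111111111111 203.94444444444446 90
243.86577181208054 250.8993288590604 149
```

View pics/s14.png

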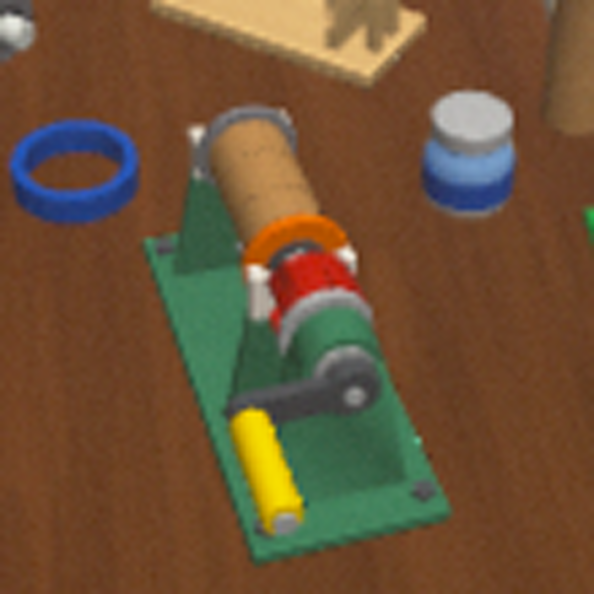

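View pics/t14.png

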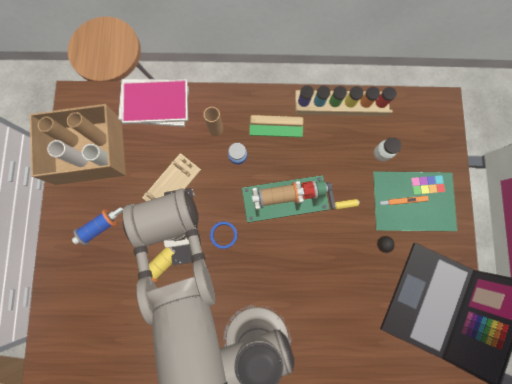

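The crank arm is level on the robot's side (side handle 244,251; top 346,204), the core is locked in both saddles, and the other things have not moved. Handing in.

```bash
python3 -c "
from cell import job
print(job.hand_in())"
```

```text
the job is handed in; nothing more can be done
None
```

The core is loaded, locked and handed in at about 35 s of the 72 s. I cranked the slot upright, with one 5 mm correction after the first try measured about +0.08 rad. I then lifted the brown cardboard mandrel level out of the rest and seated it in both saddles with the tang in the slot. Last came the quarter turn towards the robot, after which I let go.

**Last checks:**
- **Crank:** the handle was level with the shaft on the robot's side. Both cameras put it near (460, -293, 124). The side view fits about -1.57 rad once I allow for a 1-pixel offset seen earlier.
- **Mandrel:** it was in both saddles at about (488, -59, 125).
- **Robot:** the gripper was clear of everything. The highest contact force I read was about 15 N, as the mandrel seated.
- **Other things:** the spare core, ink tin and tape roll read the same places as at the start, and so did the varnish jar in the top view. I judged the squeegee and craft knife by eye only.

**Checks that disagreed or were missing:**
- The two cameras differ by 2 to 4 mm on the mandrel's place.
- The side camera missed the varnish jar and the seated tang in the last check.

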